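# Clear the vase and fold open the glaze cupboard

### The job

The vase standing in front of the bench cupboard is in the way of its bifold door. First stand the vase upright on the round wooden bat, setting it down gently, and let go of it; then pull the door by its handle until both panels are folded fully open, and let go. Leave the other things on the table where they are.

Things in the scene. Friction and masses are not known exactly. Their poses are not given: they have to be found in the camera images.
- cupboard: Plywood bench cupboard, fixed, 180 deep (x) x 340 wide (y) x 235 mm high; origin: centre of its underside, on the table. Its -x points out of the front. Bifold door: two wooden panels 150 wide, 15 thick, z 30 to 228 mm; when shut their inner faces lie at x = -0.090, panel one from y = +0.150 to 0, panel two from 0 to -0.150. A 12 mm high sill stands 29 mm out in front of that plane.
- hinge (a point): Fixed vertical hinge line of panel one, in its inner face: x = -0.090, y = +0.150 of the cupboard, given at z = 0.13. Axes as the cupboard's.
- fold (a point): Fold hinge joining the panels (in their inner faces), 150 mm from hinge, given at z = 0.13. It swings out to the cupboard's -x and +y while the far edge of panel two slides along a straight track (x = -0.090 of the cupboard) towards hinge.
- bifold (a joint): Angle a of panel one: 0 shut, stop at 1.5 rad (panels folded together, square to the front). In the cupboard's x, y panel one points along (-sin a, -cos a), panel two along (+sin a, -cos a); panel two and handle turn by +a (anticlockwise from above). The track links the panels. A few newtons at the handle move it; it stays where left; may start ajar.
- handle: Upright steel D handle on panel two's outer face, 35 mm from the fold line. Round bar 12 mm thick, axis 40 mm off the outer face (55 from the inner). Origin: on the bar's axis at z = 0.205; bar from 20 mm above to 85 mm below it, a post back to the panel at each end. Axes equal the cupboard's when shut and turn with panel two: +x to the panel, -y along it away from the fold.
- vase_mid (a point): Small terracotta vase, loose, about 0.25 kg, 95 mm tall, upright before the door where the fold must come out. Point: on its axis, half-way up (47.5 mm over its foot). Straight body 54 mm across from 12 to 68 mm over its foot, foot 48 mm across, narrow neck and flared lip above. Round: its yaw means nothing.
- bat: Flat round wooden bat (potter's board), 220 mm across, 18 mm thick, fixed flat on the table. Origin: centre of its underside; the top is 18 mm above.
- brush_pot: Bystander: steel pot of brushes, 72 mm across, 190 mm tall with the brushes. Origin: centre of its underside.
- bowl: Bystander: blue-glazed bowl, 100 mm across, 45 mm tall. Origin: centre of its underside.
- spray: Bystander: green spray bottle with a black head, 66 mm across, 190 mm tall. Origin: centre of its underside.
- jar: Bystander: lidded jar, 60 mm across, 85 mm tall. Origin: centre of its underside.
- sponge: Bystander: yellow sponge block, 100 x 65 x 35 mm. Origin: centre of its underside.
- beaker: Bystander: open grey beaker, 80 mm across, 110 mm tall. Origin: centre of its underside.
- vase: The same vase. Origin: centre of its foot.
Not all that is in view belongs to the job. Of the things that look like the bat, the largest one is meant.

How it is judged:
By the outcome, as a careful person would: the job done as asked, in the order asked, and still so for the second after the job is handed in, with the robot touching nothing.
It also fails if it takes over 61 s, if anything falls off the work surface, if the arm or the gripper's body presses on something with over 40 N, if the wrist force passes 120 N, or if a joint passes its speed limit or range.

### The arm

A 6-joint arm with a two-finger parallel gripper is mounted at the origin on the work surface. World frame = base frame: x ahead of the robot, y to its left, z up, the work surface at z = 0. Lengths are in m, angles in rad, forces in N, time in s.
With the tool pointing down it reaches from about 0.3 to 1 m from the base axis. Payload 5.1 kg.
Tool frame: the origin (TCP) lies at the very end of the fingers, on their centre line; the grasp point (between the pads) lies behind it (r.pinch_z is the y of the grasp point in the tool frame, in m); y points along the fingers, x is the direction in which the jaws open and shut, and the axes are right-handed (so a half turn about y gives the same grasp; the last joint's range is limited). The gripper opens to 95 mm and grips with 3 to 60 N. Pads are 20 mm wide; open, the fingers measure 119 mm over their backs; the gripper's body (75 mm by 180 mm) begins 59 mm behind the grasp point.
Start: joints at [-1.412, 0.124, 1.65, -0, 1.367, -0.083], TCP at [0.156, -0.631, 0.215] pointing down, gripper open.
Joint ranges: [-2.61, 2.61], [-1.02, 2.33], [0.03, 2.71], [-1.35, 4.49], [0.32, 2.68], [-2.91, 2.91]. Speed limits (rad/s): [2.57, 2.57, 3.14, 3.14, 3.14, 3.14].

### API

Orientations are given as a 3x3 rotation matrix whose columns are the frame's x, y, z axes.
In Python, from station import readout, vision, job_done, nets, r gives the robot as it stands.
- The arm moves only by the tool play_rows, never from a script. Its argument "motion" is a list that holds one entry, the list of rows, each a list of 6 numbers: the shift along the tool's x, y, z in mm, then the turn, a rotation vector about the tool's x, y, z in rad. A call has 1 to 8 rows; each row shifts and turns the commanded pose from where the row before left it, along the tool's axes as they then stand; what a row does not reach is not made up. A row lasts 1/8 s, in which the tool goes at most 62.5 mm and 10.7 degrees, less where a joint would pass 70% of its speed; a pose out of reach is approached as far as the arm can. A call with a gripper value outside its range is refused whole. "hand" is the closure, from 0 (fully open) to 1 (shut), set as the call begins (left out, the last holds). The fingers move at their own pace and stop on an object; "force" is the grip in N (left out, the last holds). Time passes only in rows, so rows that do not move let the fingers close. It gives the time, the measured TCP pose, the force and the opening at its end, in the units of the state.
- readout.read_state(): the state, without advancing time (a new reading comes with each control period).
- vision.capture(name): name is "scene" or "side" or "wrist"; returns (picture, depth): 420x560x3 uint8, blue, green, red; 420x560 float32, m along the optical axis (not along the pixel's ray), 0 where there is no reading.
- vision.camera_params(name): a dict with "vfov" (degrees; the focal length in pixels is half the picture's height over the tangent of half this angle, whatever the lens; pixels are square), "cx", "cy" (the principal point, pixels), "view" (4x4, takes a point from world to camera coordinates). Camera axes: x right, y down, z forward; pixel columns grow to the right and rows downward; lengths in m; the calibration is good to about 2 mm. A picture is of the moment at which its call begins: read the wrist's pose just before it. camera_params takes no time and is no camera call; for the wrist camera it gives the pose at the moment of the call.
- job_done(): hands the job in, once; it reports no verdict.
Trained networks look in the newest picture that a camera, given by its name, has taken for a name from the list of things; names that differ only in an ending like _2 or _b are one class to them, and where a whole thing is asked for, a point or a joint stands for the part that bears it (a point fixed in the world has none). Each returns a list of dicts, best first, with "p" (0 to 1); they miss things now and then, are a little off and sometimes report something else, mostly with a low value. They report only what shows in the picture. A call takes as long as a camera call. They do not tell look-alikes from the thing itself.
- nets.silhouettes(camera, query): "pixels" (420x560 bool, what is visible of it) and "point" ([column, row] in pixels, amid what is visible of it).
The state is a dict: "clock": time; "joint_pos": joint angles; "qvel": joint speeds; "tau": joint torques, N m; "eef_pos": TCP position; "eef_rot": TCP orientation; "wrist_force": force on the tool from outside, world axes, zero at the start; "moment": the same for the moment, N m; "finger_gap": finger opening in m.
Only numpy, scipy, OpenCV 4.12 (cv2) and the standard library are available. Lean on these libraries where they do the work, as an engineer would, in place of code of your own. Each camera call takes 0.05 s, during which the arm holds its last target. There are 200 camera calls.

## Working session

There is one attempt and no reset: what is moved stays moved. The work goes in short steps, Python scripts to look and compute and a tool call to move; the robot and the scene stay as the last step left them, time stands still between calls to the robot, and variables do not carry over. Pictures are saved under pics/ and viewed, about 8 in all and at most 12, crops included, and the job is handed in when it is done.

Besides the shell and the picture viewer there is one more tool, called after ">>>" in YAML: its name, and indented under it one key for each argument. play_rows: Moves the arm, as the interface text tells. Its arguments: {"type":"object","properties":{"motion":{"type":"array"},"hand":{"type":"number"},"force":{"type":"number"}},"required":["motion"]}

```bash
ls; mkdir -p pics; cat > h.py <<'E'
import numpy as np, cv2
from station import readout, vision, job_done, nets, r
def cap(n,save=None):
    im,d=vision.capture(n); 
    if save: cv2.imwrite('pics/'+save,im)
    return im,d,vision.camera_params(n)
def pts(d,p,mask):
    v,u=np.nonzero(mask&(d>0)); z=d[v,u]; f=d.shape[0]/2/np.tan(np.radians(p['vfov'])/2)
    c=np.stack([(u-p['cx'])/f*z,(v-p['cy'])/f*z,z,np.ones_like(z)])
    return (np.linalg.inv(np.array(p['view']))@c)[:3].T
def proj(p,X,H=420):
    f=H/2/np.tan(np.radians(p['vfov'])/2); c=np.array(p['view'])@np.r_[X,1]
    return f*c[0]/c[2]+p['cx'],f*c[1]/c[2]+p['cy']
E
python3 - <<'E'
from h import *
print(readout.read_state(), r.pinch_z)
np.set_printoptions(precision=3,suppress=True)
for n in ['scene','side']:
    im,d,p=cap(n,n+'0.png'); print(n,p)
    for q in ['cupboard','vase','bat','handle','bifold','brush_pot','bowl','spray','jar','sponge','beaker']:
        for s in nets.silhouettes(n,q)[:3]:
            P=pts(d,p,s['pixels'])
            if len(P): print(q,round(s['p'],2),np.round(s['point']),len(P),np.median(P,0),np.percentile(P,2,0),np.percentile(P,98,0))
a=cv2.imread('pics/scene0.png')
b=cv2.imread('pics/side0.png')
E
```

```text
pics
{'clock': 0.0, 'joint_pos': array([-1.41160337e+00,  1.24508581e-01,  1.65163030e+00, -4.70589057e-05,
        1.36749170e+00, -8.25666835e-02]), 'qvel': array([-0.00026758, -0.00016219, -0.00034941,  0.00022522,  0.00065137,
       -0.00129163]), 'tau': array([-2.01610943e-03, -4.17603815e+01, -3.59933639e+01,  7.73163862e-02,
        4.89769026e-02, -1.49995290e-04]), 'eef_pos': array([ 0.15549782, -0.63048326,  0.21341063]), 'eef_rot': array([[ 2.39420361e-01, -3.68562499e-04,  9.70915936e-01],
       [-9.70913874e-01,  2.00485530e-03,  2.39420613e-01],
       [-2.03478742e-03, -9.99997922e-01,  1.22160734e-04]]), 'wrist_force': array([-0.60825351,  0.1659787 , -0.44928988]), 'moment': array([ 3.68388129e-02, -4.05423785e-05,  2.10119933e-02]), 'finger_gap': 0.0948041853636649} -0.0188
scene {'vfov': 53.95242494355232, 'cx': 281.8211607468897, 'cy': 206.75863712677233, 'view': array([[ 0.253,  0.967, -0.   , -0.016],
       [ 0.72 , -0.189, -0.667, -0.261],
       [-0.646,  0.169, -0.745,  1.558],
       [ 0.   ,  0.   ,  0.   ,  1.   ]])}
cupboard 0.86 [462. 217.] 15342 [0.6
[... 2684 characters left out ...]
6] [0.435 0.221 0.038] [0.721 0.3   0.231]
bowl 0.56 [328. 204.] 444 [0.69  0.039 0.027] [ 0.636 -0.022  0.004] [0.726 0.07  0.05 ]
spray 0.67 [335. 311.] 774 [ 0.47  -0.441  0.114] [ 0.448 -0.455  0.012] [ 0.505 -0.408  0.194]
jar 0.78 [371. 308.] 473 [ 0.606 -0.439  0.075] [ 0.587 -0.459  0.012] [ 0.638 -0.408  0.09 ]
sponge 0.88 [272. 243.] 527 [ 0.418 -0.055  0.035] [ 0.37  -0.089  0.005] [ 0.468 -0.008  0.041]
sponge 0.19 [336. 313.] 810 [ 0.47  -0.441  0.113] [ 0.448 -0.455  0.006] [ 0.508 -0.406  0.194]
beaker 0.93 [275. 288.] 801 [ 0.349 -0.26   0.07 ] [ 0.312 -0.305  0.001] [ 0.384 -0.23   0.113]
beaker 0.4 [267. 139.] 6754 [0.569 0.292 0.199] [0.419 0.253 0.011] [0.746 0.468 0.241]
```

View pics/scene0.png

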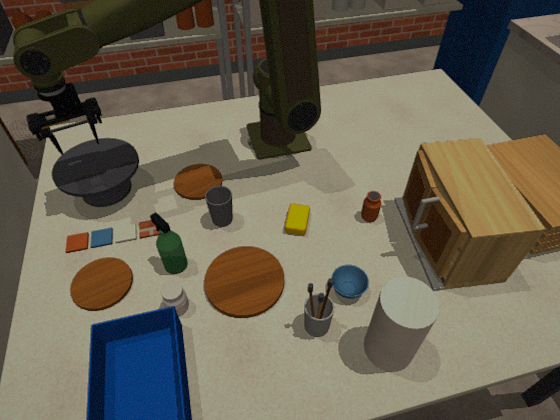

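View pics/side0.png

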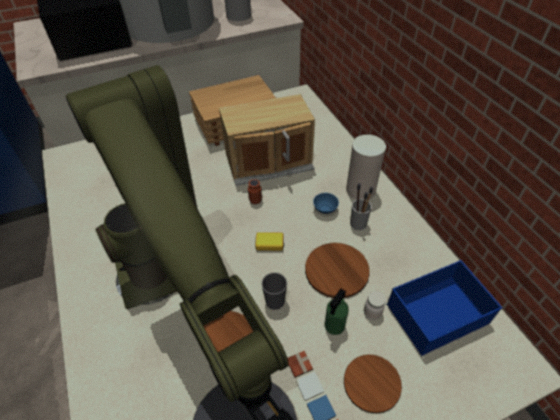

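The scene view shows three round boards: (198,181), about 150 mm across; (102,283), about 150 mm; and (244,280), about 205 mm, which is the largest and so should be the bat. The red-brown vase is at (371,206), with the cupboard door and handle at (425,205).

```bash
cat > fit.py <<'E'
from h import *
from scipy.optimize import least_squares
np.set_printoptions(precision=4,suppress=True)
def circ(P,R):
    s=least_squares(lambda c:np.hypot(*(P[:,:2]-c[:2]).T)-R,P[:,:2].mean(0),loss='soft_l1',f_scale=.002); return s.x,np.sqrt(np.mean(s.fun**2))
E
python3 - <<'E'
from fit import *
ims=[]
for n in ['scene','side']:
    im,d,p=cap(n)
    print(n)
    for q in ['vase','bat','cupboard','bifold','handle']:
        for s in nets.silhouettes(n,q)[:3]:
            P=pts(d,p,s['pixels']); 
            if s['p']<.5 or len(P)<50: continue
            if q=='vase':
                B=P[(P[:,2]>.018)&(P[:,2]<.064)]; print('vase',circ(B,.027),len(B))
            if q=='bat':
                B=P[(P[:,2]>.008)&(P[:,2]<.03)]; c,rr=cv2.minEnclosingCircle(B[:,:2].astype(np.float32)); print('bat',c,rr,'area-r',cv2.minAreaRect(B[:,:2].astype(np.float32)))
            if q=='cupboard':
                B=P[(P[:,2]>.229)&(P[:,2]<.245)]
                lo,hi=np.percentile(B,.5,0),np.percentile(B,99.5,0)
                print('top',cv2.minAreaRect(B[:,:2].astype(np.float32)),lo,hi,np.median(B[:,2]))
            if q=='bifold':
                B=P[(P[:,2]>.05)&(P[:,2]<.2)]
                for a in np.arange(.42,.74,.02):
                    m=(B[:,0]>a)&(B[:,0]<a+.02)
                    if m.sum()>5: print('  x%.2f y'%(a+.01),np.percentile(B[m,1],[5,50,95]),m.sum())
            if q=='handle':
                B=P[(P[:,2]>.13)&(P[:,2]<.215)]; print('handle',s['p'],np.median(B,0),circ(B[B[:,1]<.235],.006))
    for nm in ([] if n!='scene' else [1]):
        c=cv2.resize(im[120:340,140:480],None,fx=2.3,fy=2.3,interpolation=cv2.INTER_CUBIC); cv2.imwrite('pics/crop1.png',c)
E
```

```text
scene
vase (array([0.4495, 0.1803]), np.float64(0.001332422781519505)) 185
bat (0.4928487539291382, -0.6240286827087402) 0.08277160674333572 area-r ((0.49292489886283875, -0.6240346431732178), (0.16411875188350677, 0.1591627597808838), 34.777095794677734)
bat (0.5845236778259277, -0.244186669588089) 0.11147896200418472 area-r ((0.5841763019561768, -0.24398058652877808), (0.21671484410762787, 0.2197711318731308), 82.49319458007812)
bat (0.16233322024345398, -0.3194531202316284) 0.08339636027812958 area-r ((0.15925352275371552, -0.323422372341156), (0.15421585738658905, 0.16297577321529388), 33.367637634277344)
top ((0.5840086936950684, 0.34790658950805664), (0.2539571225643158, 0.34376847743988037), 82.40909576416016) [0.4214 0.259  0.2293] [0.7634 0.4815 0.2377] 0.23422912145226704Traceback (most recent call last):
  File "<stdin>", line 16, in <module>
    return _quantile_unchecked(
        a, q, axis, out, overwrite_input, method, keepdims, weights)
    return _ureduce(a,
                    func=_quantile_ureduce_func,
    ...<5 lines>...
                    overwrite_input=overwrite_input,
                    method=method)
    r = func(a, **kwargs)
    result = _quantile(arr,
                       quantiles=q,
    ...<2 lines>...
                       out=out,
                       weights=wgt)
    slices_having_nans = np.isnan(arr[-1, ...])
                                  ~~~^^^^^^^^^
IndexError: index -1 is out of bounds for axis 0 with size 0
```

```bash
python3 - <<'E'
from fit import *
for n in ['scene','side']:
    im,d,p=cap(n)
    print(n)
    for q in ['vase','cupboard','bifold','handle']:
        for s in nets.silhouettes(n,q)[:1]:
            P=pts(d,p,s['pixels']); 
            if q=='vase':
                B=P[(P[:,2]>.018)&(P[:,2]<.064)]; print('vase',circ(B,.027),len(B))
            if q=='cupboard':
                B=P[(P[:,2]>.231)&(P[:,2]<.242)]
                # largest component: erode outliers
                for a in np.arange(.41,.78,.03):
                    m=abs(B[:,0]-a)<.01
                    if m.sum()>5: print('  top x%.2f y'%a,np.percentile(B[m,1],[0,2,98,100]),m.sum())
            if q=='bifold':
                B=P[(P[:,2]>.05)&(P[:,2]<.2)]
                for a in np.arange(.42,.74,.02):
                    m=(B[:,0]>a)&(B[:,0]<a+.02)
                    if m.sum()>5: print('  x%.2f y'%(a+.01),np.percentile(B[m,1],[5,50,95]),m.sum())
            if q=='handle':
                B=P[(P[:,2]>.13)&(P[:,2]<.215)&(P[:,1]<.235)]
                if len(B)>10: print('handle',s['p'],np.median(B,0),circ(B,.006))
    if n=='scene':
        c=cv2.resize(im[120:340,140:480],None,fx=2.3,fy=2.3,interpolation=cv2.INTER_CUBIC); cv2.imwrite('pics/crop1.png',c)
E
```

```text
scene
vase (array([0.4492, 0.1801]), np.float64(0.0013498074253787155)) 182
  top x0.41 y [0.314  0.3142 0.3858 0.3929] 27
  top x0.44 y [0.3091 0.3116 0.4884 0.4949] 286
  top x0.47 y [0.2971 0.3078 0.4837 0.4883] 313
  top x0.50 y [0.2853 0.3056 0.4794 0.4845] 317
  top x0.53 y [0.2749 0.3006 0.4751 0.4813] 343
  top x0.56 y [0.2944 0.297  0.4716 0.4764] 359
  top x0.59 y [0.2905 0.2945 0.4695 0.4771] 385
  top x0.62 y [0.2222 0.2872 0.4665 0.4706] 416
  top x0.65 y [0.2714 0.2848 0.4609 0.4661] 427
  top x0.68 y [0.278  0.2815 0.4559 0.4605] 457
  top x0.71 y [0.2747 0.2789 0.4532 0.4588] 480
  top x0.74 y [0.2722 0.2753 0.4498 0.4565] 510
  top x0.77 y [0.3774 0.3812 0.4484 0.449 ] 61
  x0.43 y [0.294  0.296  0.2989] 65
  x0.45 y [0.2881 0.2907 0.2946] 98
  x0.47 y [0.2833 0.286  0.2886] 121
  x0.49 y [0.279  0.2817 0.2839] 121
  x0.51 y [0.2743 0.2765 0.2794] 132
  x0.53 y [0.2692 0.272  0.2746] 129
  x0.55 y [0.2662 0.2679 0.27  ] 76
  x0.57 y [0.2617 0.2645 0.2683] 69
  x0.59 y [0.2608 0.2625 0.2635] 142
  x0.61 y [0.2165 0.2595 0.2623] 339
  x0.63 y [0.259  0.2607 0.2622] 209
[... 962 characters left out ...]
4536 0.4544] 20
  x0.43 y [0.2932 0.2985 0.3118] 92
  x0.45 y [0.2884 0.2944 0.2991] 160
  x0.47 y [0.2834 0.2884 0.2945] 153
  x0.49 y [0.2771 0.2839 0.2891] 159
  x0.51 y [0.2733 0.2789 0.2842] 155
  x0.53 y [0.2672 0.2739 0.2786] 158
  x0.55 y [0.2652 0.2697 0.2754] 151
  x0.57 y [0.2612 0.2667 0.2733] 137
  x0.59 y [0.2592 0.2639 0.2774] 163
  x0.61 y [0.2164 0.2606 0.2666] 202
  x0.63 y [0.2578 0.2622 0.2691] 47
  x0.65 y [0.2563 0.2618 0.2662] 140
  x0.67 y [0.2564 0.2607 0.2653] 128
  x0.69 y [0.2565 0.2607 0.2657] 139
  x0.71 y [0.2572 0.2618 0.2666] 130
  x0.73 y [0.2589 0.2627 0.2665] 47
handle 0.69 [0.6114 0.2179 0.1756] (array([0.6125, 0.2219]), np.float64(0.0019261771367363961))
```

View pics/crop1.png

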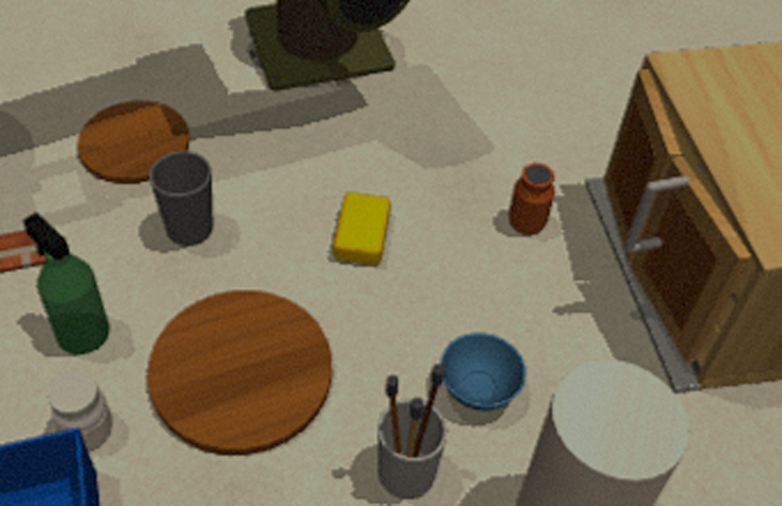

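The crop confirms the big board at crop (240,370) as the bat: about 220 mm across, against about 160 mm for the other two. The vase is alone at crop (531,200). The door is slightly ajar, with a of about 0.11.

I'm planning the approach to the vase now.

```bash
cat >> h.py <<'E'
def plan(wps):
    """wps: (x,y,z,yaw,nrows); tool held pointing down; prints rounded tool-frame rows"""
    s=readout.read_state(); R=s['eef_rot']; p=np.array(s['eef_pos']); y=np.arctan2(R[1,0],R[0,0]); out=[]
    for X,Y,Z,W,n in wps:
        p0,y0=p.copy(),y; T=np.array([X,Y,Z])
        for k in range(1,n+1):
            q=p0+(T-p0)*k/n; w=y0+(W-y0)*k/n; c,sn=np.cos(y),np.sin(y)
            Rc=np.array([[c,0,-sn],[sn,0,c],[0,-1,0]]);Rc[:,2]=np.cross(Rc[:,0],Rc[:,1])
            d=np.round(Rc.T@(q-p)*1000,0); t=round(-(w-y),3); out.append([*map(int,d),0,t,0])
            p=p+Rc@d/1000; y-=t
    for i in range(0,len(out),8): print(out[i:i+8])
    print('end',p,y)
def st():
    s=readout.read_state(); R=s['eef_rot']; print('t',s['clock'],'p',np.round(s['eef_pos'],4),'yaw',round(np.arctan2(R[1,0],R[0,0]),3),'tilt',np.round(R[:,1],3),'F',np.round(s['wrist_force'],1),'gap',round(s['finger_gap'],4),'q',np.round(s['joint_pos'],2))
E
python3 -c "
from h import *
st(); plan([(.17,-.5,.3,-1.1,3),(.452,.181,.19,.46,17),(.452,.181,.19,.46,4)])"
```

```text
t 1.9 p [ 0.1556 -0.6311  0.2147] yaw -1.329 tilt [-0.  0. -1.] F [-0.6 -0.4 -0.9] gap 0.0947 q [-1.41  0.12  1.65 -0.    1.37 -0.08]
[[-41, -28, 15, 0, np.float64(-0.076), 0], [-40, -29, 18, 0, np.float64(-0.077), 0], [-39, -28, 22, 0, np.float64(-0.076), 0], [-28, 6, 33, 0, np.float64(-0.092), 0], [-25, 7, 35, 0, np.float64(-0.092), 0], [-22, 6, 38, 0, np.float64(-0.091), 0], [-18, 7, 39, 0, np.float64(-0.092), 0], [-14, 6, 41, 0, np.float64(-0.092), 0]]
[[-11, 7, 42, 0, np.float64(-0.092), 0], [-7, 6, 43, 0, np.float64(-0.091), 0], [-3, 7, 43, 0, np.float64(-0.092), 0], [1, 6, 43, 0, np.float64(-0.092), 0], [6, 7, 43, 0, np.float64(-0.092), 0], [9, 6, 43, 0, np.float64(-0.091), 0], [13, 6, 41, 0, np.float64(-0.092), 0], [16, 7, 40, 0, np.float64(-0.092), 0]]
[[20, 6, 39, 0, np.float64(-0.092), 0], [24, 7, 36, 0, np.float64(-0.091), 0], [27, 6, 34, 0, np.float64(-0.092), 0], [30, 7, 31, 0, np.float64(-0.092), 0], [0, 0, 0, 0, np.float64(-0.0), 0], [0, 0, 0, 0, np.float64(-0.0), 0], [0, 0, 0, 0, np.float64(-0.0), 0], [0, 0, 0, 0, np.float64(-0.0), 0]]
end [0.45234418 0.18088197 0.18966841] 0.45997245200844117
```

>>> play_rows:
  motion:
    - [[-41, -28, 15, 0, -0.076, 0], [-40, -29, 18, 0, -0.077, 0], [-39, -28, 22, 0, -0.076, 0], [-28, 6, 33, 0, -0.092, 0], [-25, 7, 35, 0, -0.092, 0], [-22, 6, 38, 0, -0.091, 0], [-18, 7, 39, 0, -0.092, 0], [-14, 6, 41, 0, -0.092, 0]]
  hand: 0

```text
clock: 2.9
eef_pos: [0.2537, -0.2985, 0.2676]
eef_rot: [[0.803, 0.001, 0.596], [-0.596, -0.0, 0.803], [0.001, -1.0, -0.0]]
wrist_force: [-0.1, -0.2, 0.5]
finger_gap: 0.0952
```

>>> play_rows:
  motion:
    - [[-11, 7, 42, 0, -0.092, 0], [-7, 6, 43, 0, -0.091, 0], [-3, 7, 43, 0, -0.092, 0], [1, 6, 43, 0, -0.092, 0], [6, 7, 43, 0, -0.092, 0], [9, 6, 43, 0, -0.091, 0], [13, 6, 41, 0, -0.092, 0], [16, 7, 40, 0, -0.092, 0]]

```text
clock: 3.9
eef_pos: [0.386, 0.0221, 0.2159]
eef_rot: [[0.995, 0.002, -0.096], [0.096, -0.0, 0.995], [0.002, -1.0, -0.0]]
wrist_force: [0.6, 0.3, 0.2]
finger_gap: 0.0953
```

>>> play_rows:
  motion:
    - [[20, 6, 39, 0, -0.092, 0], [24, 7, 36, 0, -0.091, 0], [27, 6, 34, 0, -0.092, 0], [30, 7, 31, 0, -0.092, 0], [0, 0, 0, 0, 0, 0], [0, 0, 0, 0, 0, 0]]

```text
clock: 4.65
eef_pos: [0.4522, 0.1807, 0.1896]
eef_rot: [[0.896, -0.0, -0.444], [0.444, -0.0, 0.896], [-0.0, -1.0, -0.0]]
wrist_force: [-0.1, -0.6, -0.4]
finger_gap: 0.0949
```

```bash
python3 - <<'E'
from fit import *
st()
p=vision.camera_params('wrist'); im,d=vision.capture('wrist'); cv2.imwrite('pics/w1.png',im)
for s in nets.silhouettes('wrist','vase')[:2]:
    P=pts(d,p,s['pixels']); print(s['p'],s['point'],len(P))
    if len(P)>50:
        print(np.percentile(P,[2,50,98],axis=0)); T=P[P[:,2]>.085]; 
        if len(T)>20: print('lip',cv2.minEnclosingCircle(T[:,:2].astype(np.float32)))
        B=P[(P[:,2]>.018)&(P[:,2]<.064)]; 
        if len(B)>20: print(circ(B,.027),len(B))
plan([(.451,.181,.029,.46,8)])
E
```

```text
t 4.65 p [0.4522 0.1807 0.1896] yaw 0.46 tilt [-0. -0. -1.] F [-0.1 -0.6 -0.4] gap 0.0949 q [ 0.27 -0.23  2.03 -0.    1.34 -0.19]
0.83 [287.6, 201.6] 3629
[[0.4274 0.1616 0.0221]
 [0.4488 0.187  0.0942]
 [0.472  0.2064 0.0962]]
lip ((0.45166993141174316, 0.18003018200397491), 0.021395167335867882)
(array([0.452 , 0.1797]), np.float64(0.0001559481299699882)) 340
0.48 [179.7, 347.7] 1567
[[ 0.4019 -0.0386  0.0071]
 [ 0.4227 -0.0205  0.0309]
 [ 0.4625 -0.0051  0.0353]]
(array([ 0.4272, -0.0423]), np.float64(0.007399315880450927)) 1234
[[0, 20, 0, 0, np.float64(-0.0), 0], [0, 20, 0, 0, np.float64(-0.0), 0], [0, 20, 0, 0, np.float64(-0.0), 0], [0, 20, 1, 0, np.float64(-0.001), 0], [0, 21, 0, 0, np.float64(0.0), 0], [-1, 20, 0, 0, np.float64(0.0), 0], [0, 20, 0, 0, np.float64(-0.0), 0], [0, 20, 0, 0, np.float64(-0.0), 0]]
end [0.4509 0.1806 0.029 ] 0.4597095456084879
```

View pics/w1.png

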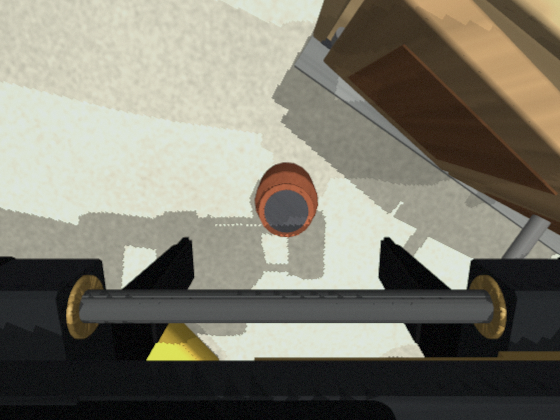

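The wrist view shows the vase lip at (287,210), between and ahead of the open fingers. The fit puts the vase axis at (0.452, 0.180), so the tool is centred.

>>> play_rows:
  motion:
    - [[0, 25, -1, 0, 0, 0], [0, 25, 0, 0, 0, 0], [0, 25, 0, 0, 0, 0], [0, 25, 0, 0, 0, 0], [0, 25, 0, 0, 0, 0], [0, 20, 0, 0, 0, 0], [0, 15, 0, 0, 0, 0], [0, 0, 0, 0, 0, 0]]

```text
clock: 5.75
eef_pos: [0.452, 0.1793, 0.0288]
eef_rot: [[0.897, -0.002, -0.443], [0.443, -0.001, 0.897], [-0.002, -1.0, 0.0]]
wrist_force: [-0.4, -0.2, 0.1]
finger_gap: 0.0955
```

>>> play_rows:
  motion:
    - [[0, 0, 0, 0, 0, 0], [0, 0, 0, 0, 0, 0], [0, 0, 0, 0, 0, 0], [0, 0, 0, 0, 0, 0], [0, 0, 0, 0, 0, 0], [0, 0, 0, 0, 0, 0], [0, 0, 0, 0, 0, 0], [0, 0, 0, 0, 0, 0]]
  hand: 1
  force: 15

```text
clock: 6.75
eef_pos: [0.4528, 0.18, 0.0298]
eef_rot: [[0.896, -0.0, -0.444], [0.444, 0.0, 0.896], [0.0, -1.0, 0.0]]
wrist_force: [-1.5, -0.3, 1.5]
finger_gap: 0.0535
```

```bash
python3 -c "
from h import *
st(); plan([(.4522,.1805,.11,.46,4),(.584,-.244,.12,0.0,14),(.584,-.244,.06,0,4),(.584,-.244,.048,0,3)])"
```

```text
t 6.75 p [0.4528 0.18   0.0298] yaw 0.46 tilt [-0.  0. -1.] F [-1.5 -0.3  1.5] gap 0.0535 q [ 0.27 -0.04  2.16  0.    1.03 -0.19]
[[0, -20, 0, 0, np.float64(0.0), 0], [0, -20, 0, 0, np.float64(0.0), 0], [0, -20, 1, 0, np.float64(0.0), 0], [0, -20, 0, 0, np.float64(0.0), 0], [-5, -1, -31, 0, np.float64(0.033), 0], [-4, 0, -32, 0, np.float64(0.033), 0], [-3, -1, -32, 0, np.float64(0.033), 0], [-2, -1, -31, 0, np.float64(0.032), 0]]
[[-1, -1, -32, 0, np.float64(0.033), 0], [0, 0, -32, 0, np.float64(0.033), 0], [1, -1, -32, 0, np.float64(0.033), 0], [3, -1, -31, 0, np.float64(0.033), 0], [3, -1, -32, 0, np.float64(0.033), 0], [4, 0, -31, 0, np.float64(0.033), 0], [6, -1, -32, 0, np.float64(0.032), 0], [6, -1, -31, 0, np.float64(0.033), 0]]
[[7, 0, -31, 0, np.float64(0.033), 0], [9, -1, -30, 0, np.float64(0.033), 0], [0, 15, 0, 0, np.float64(0.0), 0], [0, 15, 0, 0, np.float64(0.0), 0], [0, 15, 0, 0, np.float64(0.0), 0], [0, 15, 0, 0, np.float64(0.0), 0], [0, 4, 0, 0, np.float64(0.0), 0], [0, 4, 0, 0, np.float64(0.0), 0]]
[[0, 4, 0, 0, np.float64(0.0), 0]]
end [ 0.5842864  -0.24366906  0.04783827] 6.879433419360037e-05
```

Gripped: the gap is 53.5 mm on the 54 mm body. Lifting and carrying.

>>> play_rows:
  motion:
    - [[0, -10, 0, 0, 0, 0], [0, -20, 0, 0, 0, 0], [0, -25, 1, 0, 0, 0], [0, -25, 0, 0, 0, 0], [-5, -1, -31, 0, 0.033, 0], [-4, 0, -32, 0, 0.033, 0], [-3, -1, -32, 0, 0.033, 0], [-2, -1, -31, 0, 0.032, 0]]

```text
clock: 7.75
eef_pos: [0.4898, 0.0587, 0.1127]
eef_rot: [[0.947, -0.0, -0.322], [0.322, 0.0, 0.947], [-0.0, -1.0, 0.0]]
wrist_force: [0.4, 0.6, -2.3]
finger_gap: 0.0536
```

>>> play_rows:
  motion:
    - [[-1, -1, -32, 0, 0.033, 0], [0, 0, -32, 0, 0.033, 0], [1, -1, -32, 0, 0.033, 0], [3, -1, -31, 0, 0.033, 0], [3, -1, -32, 0, 0.033, 0], [4, 0, -31, 0, 0.033, 0], [6, -1, -32, 0, 0.032, 0], [6, -1, -31, 0, 0.033, 0]]

```text
clock: 8.75
eef_pos: [0.5652, -0.1845, 0.1185]
eef_rot: [[0.998, -0.0, -0.065], [0.065, 0.0, 0.998], [-0.0, -1.0, 0.0]]
wrist_force: [0.2, 0.3, -1.7]
finger_gap: 0.0538
```

>>> play_rows:
  motion:
    - [[7, 0, -31, 0, 0.033, 0], [9, -1, -30, 0, 0.033, 0], [0, 10, 0, 0, 0, 0], [0, 10, 0, 0, 0, 0], [0, 10, 0, 0, 0, 0], [0, 10, 0, 0, 0, 0], [0, 10, 0, 0, 0, 0], [0, 0, 0, 0, 0, 0]]

```text
clock: 9.75
eef_pos: [0.5834, -0.2431, 0.0683]
eef_rot: [[1.0, -0.002, -0.0], [0.0, 0.001, 1.0], [-0.002, -1.0, 0.001]]
wrist_force: [-0.8, -0.6, -2.3]
finger_gap: 0.0537
```

```bash
python3 - <<'E'
from fit import *
st()
im,d,p=cap('scene','s2.png')
for s in nets.silhouettes('scene','vase')[:1]:
    P=pts(d,p,s['pixels']); print(s['p'],s['point'],np.percentile(P,[2,50,98],axis=0))
c=cv2.resize(im[150:340,140:400],None,fx=3,fy=3); cv2.imwrite('pics/s2c.png',c)
E
```

```text
t 9.75 p [ 0.5834 -0.2431  0.0683] yaw 0.0 tilt [-0.002  0.001 -1.   ] F [-0.8 -0.6 -2.3] gap 0.0537 q [-0.48  0.22  1.8   0.    1.12 -0.48]
0.64 [241.6, 286.3] [[ 0.5017 -0.3442  0.006 ]
 [ 0.6128 -0.2545  0.0173]
 [ 0.6899 -0.1432  0.0214]]
```

View pics/s2c.png

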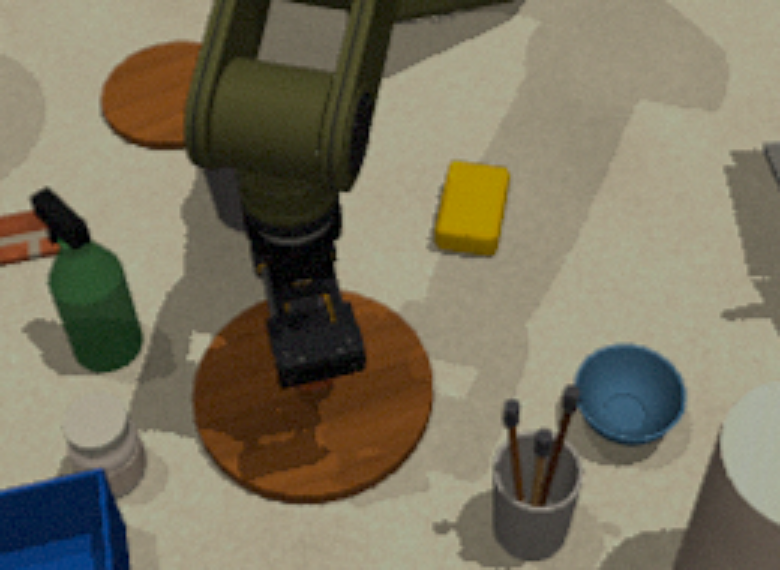

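The gripper is above the bat's middle (crop (318,350)), with no bystander near. The vase hangs under it: gap 53.7 mm, load about 2.3 N. Lowering the last bit slowly.

>>> play_rows:
  motion:
    - [[0, 6, 0, 0, 0, 0], [0, 6, 0, 0, 0, 0], [0, 4, 0, 0, 0, 0], [0, 2, 0, 0, 0, 0], [0, 1, 0, 0, 0, 0], [0, 0, 0, 0, 0, 0]]

```text
clock: 10.6
eef_pos: [0.5843, -0.2438, 0.0507]
eef_rot: [[1.0, 0.0, 0.0], [-0.0, -0.0, 1.0], [0.0, -1.0, -0.0]]
wrist_force: [0.3, 0.5, -2.5]
finger_gap: 0.0535
```

>>> play_rows:
  motion:
    - [[0, 0.5, 0, 0, 0, 0], [0, 0.5, 0, 0, 0, 0], [0, 0.5, 0, 0, 0, 0], [0, 0, 0, 0, 0, 0]]

```text
clock: 11.1
eef_pos: [0.5842, -0.2437, 0.0491]
eef_rot: [[1.0, 0.0, 0.0], [-0.0, 0.0, 1.0], [0.0, -1.0, 0.0]]
wrist_force: [0.1, 0.3, -1.7]
finger_gap: 0.054
```

>>> play_rows:
  motion:
    - [[0, 0.5, 0, 0, 0, 0], [0, 0.5, 0, 0, 0, 0], [0, 0, 0, 0, 0, 0]]

```text
clock: 11.48
eef_pos: [0.5841, -0.2437, 0.0481]
eef_rot: [[1.0, -0.0, 0.0], [-0.0, 0.0, 1.0], [-0.0, -1.0, 0.0]]
wrist_force: [0.2, -0.1, -2.5]
finger_gap: 0.0537
```

>>> play_rows:
  motion:
    - [[0, 0.5, 0, 0, 0, 0], [0, 0, 0, 0, 0, 0]]

```text
clock: 11.72
eef_pos: [0.5843, -0.2437, 0.0479]
eef_rot: [[1.0, 0.0, -0.0], [0.0, -0.0, 1.0], [0.0, -1.0, -0.0]]
wrist_force: [-0.4, 1.3, -1.2]
finger_gap: 0.0536
```

>>> play_rows:
  motion:
    - [[0, 0.5, 0, 0, 0, 0], [0, 0, 0, 0, 0, 0], [0, 0, 0, 0, 0, 0]]

```text
clock: 12.1
eef_pos: [0.5843, -0.2438, 0.0478]
eef_rot: [[1.0, 0.0, -0.0], [0.0, -0.0, 1.0], [0.0, -1.0, -0.0]]
wrist_force: [-3.3, 1.5, 4.8]
finger_gap: 0.054
```

>>> play_rows:
  motion:
    - [[0, 0.5, 0, 0, 0, 0], [0, 0, 0, 0, 0, 0], [0, 0, 0, 0, 0, 0]]

```text
clock: 12.48
eef_pos: [0.5843, -0.2438, 0.0478]
eef_rot: [[1.0, -0.0, -0.0], [0.0, -0.0, 1.0], [-0.0, -1.0, -0.0]]
wrist_force: [-3.7, 1.8, 7.9]
finger_gap: 0.0536
```

Contact is clear: the force went from -2.5 N to +8 N. Releasing and lifting off.

>>> play_rows:
  motion:
    - [[0, -0.5, 0, 0, 0, 0], [0, 0, 0, 0, 0, 0], [0, 0, 0, 0, 0, 0], [0, 0, 0, 0, 0, 0], [0, 0, 0, 0, 0, 0], [0, 0, 0, 0, 0, 0], [0, 0, 0, 0, 0, 0]]
  hand: 0

```text
clock: 13.35
eef_pos: [0.5843, -0.2438, 0.0472]
eef_rot: [[1.0, 0.0, 0.0], [-0.0, -0.0, 1.0], [0.0, -1.0, -0.0]]
wrist_force: [0.7, -0.3, 0.6]
finger_gap: 0.0951
```

>>> play_rows:
  motion:
    - [[0, -10, 0, 0, 0, 0], [0, -20, 0, 0, 0, 0], [0, -30, 0, 0, 0, 0], [0, -40, 0, 0, 0, 0], [0, -50, 0, 0, 0, 0], [0, -50, 0, 0, 0, 0], [0, -35, 0, 0, 0, 0], [0, 0, 0, 0, 0, 0]]

```text
clock: 14.35
eef_pos: [0.586, -0.2446, 0.289]
eef_rot: [[1.0, 0.009, -0.0], [0.0, -0.005, 1.0], [0.009, -1.0, -0.005]]
wrist_force: [0.4, -1.0, 0.4]
finger_gap: 0.0952
```

```bash
python3 - <<'E'
from fit import *
st()
for n in ['wrist','scene']:
    im,d,p=cap(n)
    for s in nets.silhouettes(n,'vase')[:2]:
        P=pts(d,p,s['pixels']); print(n,s['p'],s['point'],np.percentile(P,[2,50,98],axis=0)); B=P[(P[:,2]>.035)&(P[:,2]<.083)]
        if len(B)>20: print(circ(B,.027))
plan([(.60,-.05,.31,-.005,5),(.611,.175,.31,-.005,5)])
E
```

```text
t 14.35 p [ 0.586  -0.2446  0.289 ] yaw 0.0 tilt [ 0.009 -0.005 -1.   ] F [ 0.4 -1.   0.4] gap 0.0952 q [-0.48  0.05  1.61  0.    1.48 -0.48]
wrist 0.61 [283.2, 179.4] [[ 0.5582 -0.2615  0.0336]
 [ 0.5817 -0.2361  0.1088]
 [ 0.6055 -0.2161  0.1109]]
(array([ 0.5815, -0.243 ]), np.float64(0.0005705955898935592))
scene 0.95 [241.7, 268.2] [[ 0.5694 -0.2684  0.0213]
 [ 0.5988 -0.2446  0.0872]
 [ 0.609  -0.2195  0.1151]]
(array([ 0.5812, -0.2434]), np.float64(0.0009471466430595091))
[[3, -6, 39, 0, np.float64(0.001), 0], [4, -6, 38, 0, np.float64(0.001), 0], [3, -6, 39, 0, np.float64(0.001), 0], [3, -6, 39, 0, np.float64(0.001), 0], [3, -5, 38, 0, np.float64(0.001), 0], [2, 0, 45, 0, np.float64(-0.0), 0], [2, 0, 45, 0, np.float64(-0.0), 0], [2, 0, 45, 0, np.float64(-0.0), 0]]
[[2, 0, 45, 0, np.float64(-0.0), 0], [2, 0, 45, 0, np.float64(-0.0), 0]]
end [0.611  0.1745 0.3096] -0.005045388773179872
```

>>> play_rows:
  motion:
    - [[3, -6, 39, 0, 0, 0], [4, -6, 38, 0, 0, 0], [3, -6, 39, 0, 0, 0], [3, -6, 39, 0, 0, 0], [3, -5, 38, 0, 0, 0], [2, 0, 45, 0, 0, 0], [2, 0, 45, 0, 0, 0], [2, 0, 45, 0, 0, 0]]

```text
clock: 15.55
eef_pos: [0.6054, 0.0856, 0.309]
eef_rot: [[1.0, -0.003, 0.0], [-0.0, -0.0, 1.0], [-0.003, -1.0, -0.0]]
wrist_force: [1.4, -0.3, 0.4]
finger_gap: 0.0952
```

>>> play_rows:
  motion:
    - [[2, 0, 45, 0, 0, 0], [2, 0, 45, 0, 0, 0], [0, 0, 0, 0, 0, 0], [0, 0, 0, 0, 0, 0]]

```text
clock: 16.05
eef_pos: [0.6098, 0.1738, 0.3096]
eef_rot: [[1.0, -0.002, -0.0], [0.0, -0.001, 1.0], [-0.002, -1.0, -0.001]]
wrist_force: [-0.6, -0.6, -0.1]
finger_gap: 0.0949
```

```bash
python3 - <<'E'
from fit import *
st()
im,d,p=cap('wrist','w3.png')
for q in ['handle','bifold','cupboard']:
  for s in nets.silhouettes('wrist',q)[:2]:
    P=pts(d,p,s['pixels']); print(q,s['p'],s['point'],np.percentile(P,[2,50,98],axis=0).tolist())
    if q=='handle':
        H=P[P[:,2]>.215]; print('top post',np.percentile(H,[1,50,99],axis=0),cv2.minAreaRect(H[:,:2].astype(np.float32)))
    if q=='bifold':
        T=P[(P[:,2]>.222)&(P[:,2]<.231)]
        for a in np.arange(.44,.74,.02):
            m=abs(T[:,0]-a)<.006
            if m.sum()>5: print('  x%.2f'%a,np.percentile(T[m,1],[3,50,97]),m.sum())
E
```

```text
t 16.05 p [0.6098 0.1738 0.3096] yaw 0.0 tilt [-0.002 -0.001 -1.   ] F [-0.6 -0.6 -0.1] gap 0.0949 q [ 0.19  0.05  1.57 -0.    1.52  0.19]
handle 0.58 [286.6, 114.1] [[0.6057765822290234, 0.21822648891456806, 0.22629963251744956], [0.611022964925942, 0.24309441490512412, 0.22994850925209262], [0.6168865387634672, 0.26487103751092195, 0.23188267635569704]]
top post [[0.6056 0.2174 0.2262]
 [0.611  0.2431 0.23  ]
 [0.6171 0.2655 0.2321]] ((0.6110305190086365, 0.2414121776819229), (0.04996754229068756, 0.011760910972952843), 88.63993072509766)
bifold 0.85 [259.8, 72.8] [[0.43652574284540396, 0.22844856698020982, 0.08443958112032808], [0.5898234596049955, 0.2713691284267694, 0.22756416035794874], [0.7182041689230565, 0.3056845890227234, 0.23065167656247196]]
  x0.44 [0.2947 0.3022 0.3097] 489
  x0.46 [0.2898 0.2973 0.3048] 488
  x0.48 [0.285  0.2925 0.3   ] 472
  x0.50 [0.2801 0.2878 0.2951] 472
  x0.52 [0.2755 0.283  0.2903] 465
  x0.54 [0.2707 0.2781 0.2856] 456
  x0.56 [0.2657 0.2732 0.2807] 449
  x0.58 [0.2625 0.27   0.2763] 325
  x0.60 [0.2263 0.268  0.2763] 499
  x0.62 [0.2231 0.2637 0.275 ] 684
  x0.64 [0.2612 0.2681 0.275 ] 424
  x0.66 [0.2607 0.2675 0.2749] 429
  x0.68 [0.2606 0.2675 0.2751] 436
  x0.70 [0.26   0.2669 0.2743] 425
  x0.72 [0.2599 0.2671 0.2738] 372
cupboard 0.7 [288.6, 43.0] [[0.4255785300050352, 0.248281392136878, 0.011683547808963213], [0.6129700082643471, 0.2944070546655638, 0.2287107706463093], [0.7434928841767985, 0.3337152815859933, 0.23613645083695692]]
```

View pics/w3.png

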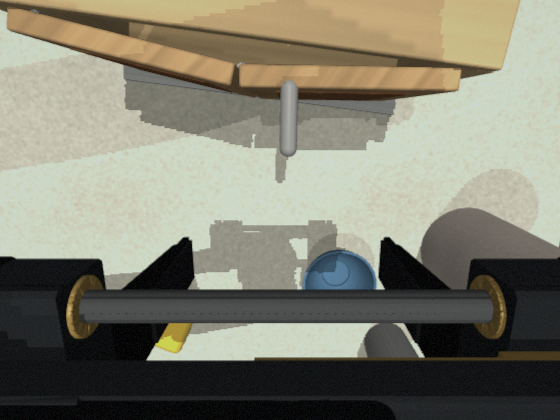

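The wrist view shows the handle post from (288,85) to (288,155) and the fold notch at (240,68). That puts the bar axis at (0.611, 0.222), which agrees with the panel geometry.

```bash
cat >> h.py <<'E'
Hg=np.array([.4309,.3119]);phi=-.126
def hand(a):
    u=lambda t:np.array([np.cos(t),np.sin(t)])
    n=np.array([np.sin(phi+a),-np.cos(phi+a)])
    return Hg+.15*u(phi-a)+.035*u(phi+a)+.055*n
E
python3 -c "
from h import *
V=np.array(vision.camera_params('wrist')['view']); print('cam',np.linalg.inv(V)[:3,3]); st(); print(hand(.111),hand(1.0),hand(1.5))
plan([(.611,.222,.31,-.015,3),(.611,.222,.176,-.015,6),(.611,.222,.176,-.015,1)])"
```

```text
cam [0.61013826 0.24476507 0.48047367]
t 16.25 p [0.6103 0.173  0.311 ] yaw -0.002 tilt [-0. -0. -1.] F [ 0.4  0.1 -1. ] gap 0.0948 q [ 0.19  0.05  1.57 -0.    1.52  0.19]
[0.6108781  0.22116307] [0.56008246 0.1680398 ] [0.48340554 0.18569886]
[[0, 0, 16, 0, np.float64(0.004), 0], [0, 1, 17, 0, np.float64(0.005), 0], [0, 0, 16, 0, np.float64(0.004), 0], [0, 22, 0, 0, np.float64(0.0), 0], [0, 23, 0, 0, np.float64(0.0), 0], [0, 22, 0, 0, np.float64(0.0), 0], [0, 22, 0, 0, np.float64(0.0), 0], [0, 23, 0, 0, np.float64(0.0), 0]]
[[0, 22, 0, 0, np.float64(0.0), 0], [0, 0, 0, 0, np.float64(0.0), 0]]
end [0.61054883 0.22203652 0.17596267] -0.014660183308807046
```

Camera is well above everything. Descend and grip.

>>> play_rows:
  motion:
    - [[0, 0, 16, 0, 0.004, 0], [0, 1, 17, 0, 0.005, 0], [0, 0, 16, 0, 0.004, 0], [0, 22, 0, 0, 0, 0], [0, 23, 0, 0, 0, 0], [0, 22, 0, 0, 0, 0], [0, 22, 0, 0, 0, 0], [0, 23, 0, 0, 0, 0]]

```text
clock: 17.25
eef_pos: [0.6102, 0.2228, 0.1962]
eef_rot: [[1.0, -0.001, 0.014], [-0.014, -0.0, 1.0], [-0.001, -1.0, -0.0]]
wrist_force: [0.2, 0.4, -0.7]
finger_gap: 0.0951
```

>>> play_rows:
  motion:
    - [[0, 22, 0, 0, 0, 0], [0, 0, 0, 0, 0, 0]]

```text
clock: 17.5
eef_pos: [0.6089, 0.2227, 0.1728]
eef_rot: [[1.0, -0.005, 0.013], [-0.013, -0.001, 1.0], [-0.005, -1.0, -0.001]]
wrist_force: [-1.0, 0.1, -0.3]
finger_gap: 0.0953
```

>>> play_rows:
  motion:
    - [[0, 0, 0, 0, 0, 0], [0, 0, 0, 0, 0, 0], [0, 0, 0, 0, 0, 0], [0, 0, 0, 0, 0, 0], [0, 0, 0, 0, 0, 0], [0, 0, 0, 0, 0, 0], [0, 0, 0, 0, 0, 0], [0, 0, 0, 0, 0, 0]]
  hand: 1
  force: 30

```text
clock: 18.5
eef_pos: [0.6104, 0.2232, 0.1761]
eef_rot: [[1.0, -0.0, 0.013], [-0.013, -0.0, 1.0], [-0.0, -1.0, -0.0]]
wrist_force: [-0.3, 0.5, 0.0]
finger_gap: 0.0207
```

```bash
python3 -c "
from h import *
st()
plan([(*hand(a),.176,phi+a,1) for a in np.linspace(.111,1.5,33)[1:]])"
```

```text
t 18.5 p [0.6104 0.2232 0.1761] yaw -0.013 tilt [-0. -0. -1.] F [-0.3  0.5  0. ] gap 0.0207 q [ 0.27  0.15  1.69 -0.    1.3   0.28]
[[1, 0, -7, 0, np.float64(-0.041), 0], [1, 0, -4, 0, np.float64(-0.044), 0], [-1, 0, -5, 0, np.float64(-0.043), 0], [-1, 0, -4, 0, np.float64(-0.044), 0], [-1, 0, -4, 0, np.float64(-0.043), 0], [-2, 0, -3, 0, np.float64(-0.043), 0], [-2, 0, -3, 0, np.float64(-0.044), 0], [-2, 0, -3, 0, np.float64(-0.043), 0]]
[[-3, 0, -2, 0, np.float64(-0.044), 0], [-3, 0, -2, 0, np.float64(-0.043), 0], [-4, 0, -1, 0, np.float64(-0.044), 0], [-4, 0, -1, 0, np.float64(-0.043), 0], [-4, 0, -1, 0, np.float64(-0.043), 0], [-4, 0, 1, 0, np.float64(-0.044), 0], [-4, 0, 1, 0, np.float64(-0.043), 0], [-4, 0, 1, 0, np.float64(-0.044), 0]]
[[-4, 0, 2, 0, np.float64(-0.043), 0], [-4, 0, 2, 0, np.float64(-0.043), 0], [-4, 0, 4, 0, np.float64(-0.044), 0], [-4, 0, 3, 0, np.float64(-0.043), 0], [-4, 0, 4, 0, np.float64(-0.044), 0], [-3, 0, 5, 0, np.float64(-0.043), 0], [-3, 0, 5, 0, np.float64(-0.043), 0], [-3, 0, 6, 0, np.float64(-0.044), 0]]
[[-2, 0, 6, 0, np.float64(-0.043), 0], [-2, 0, 6, 0, np.float64(-0.044), 0], [-2, 0, 7, 0, np.float64(-0.043), 0], [-1, 0, 7, 0, np.float64(-0.043), 0], [0, 0, 7, 0, np.float64(-0.044), 0], [0, 0, 8, 0, np.float64(-0.043), 0], [0, 0, 8, 0, np.float64(-0.044), 0], [1, 0, 8, 0, np.float64(-0.043), 0]]
end [0.48318276 0.18557226 0.17610524] 1.3739648517558796
```

>>> play_rows:
  motion:
    - [[0, 0, 0, 0, 0, 0], [0, 0, 0, 0, 0, 0], [0, 0, 0, 0, 0, 0]]

```text
clock: 18.88
eef_pos: [0.6109, 0.2232, 0.1762]
eef_rot: [[1.0, 0.001, 0.013], [-0.013, 0.0, 1.0], [0.001, -1.0, 0.0]]
wrist_force: [4.0, 1.6, -1.5]
finger_gap: 0.0116
```

Gripping the 12 mm bar. Pulling, first eighth as a check.

>>> play_rows:
  motion:
    - [[1, 0, -6, 0, -0.042, 0], [1, 0, -4, 0, -0.043, 0], [-1, 0, -5, 0, -0.043, 0], [-1, 0, -4, 0, -0.044, 0], [-1, 0, -4, 0, -0.043, 0], [-2, 0, -3, 0, -0.043, 0], [-2, 0, -3, 0, -0.044, 0], [-2, 0, -3, 0, -0.043, 0]]

```text
clock: 19.88
eef_pos: [0.6068, 0.1906, 0.1761]
eef_rot: [[0.945, -0.001, -0.328], [0.328, 0.002, 0.945], [-0.001, -1.0, 0.002]]
wrist_force: [-0.7, 2.7, 0.5]
finger_gap: 0.0115
```

```bash
python3 -c "
from h import *
st(); print(hand(.458))
im,d,p=cap('wrist')
for s in nets.silhouettes('wrist','handle')[:1]:
    P=pts(d,p,s['pixels']); print(s['p'],np.percentile(P,[2,50,98],axis=0))
for s in nets.silhouettes('wrist','bifold')[:1]:
    P=pts(d,p,s['pixels']); print(s['p']); T=P[(P[:,2]>.222)&(P[:,2]<.231)]
    for a in np.arange(.44,.7,.02):
        m=abs(T[:,0]-a)<.006
        if m.sum()>5: print('  x%.2f'%a,np.percentile(T[m,1],[3,50,97]),m.sum())
plan([(*hand(a),.176,phi+a,1) for a in np.linspace(.458,1.5,25)[1:]])"
```

```text
t 19.875 p [0.6068 0.1906 0.1761] yaw 0.334 tilt [-0.001  0.002 -1.   ] F [-0.7  2.7  0.5] gap 0.0115 q [ 0.22  0.12  1.72  0.    1.3  -0.11]
[0.60705471 0.18860632]
0.72 [[0.58930431 0.18709055 0.22535687]
 [0.59728805 0.21584996 0.22949666]
 [0.60775011 0.23068649 0.23129018]]
0.72
  x0.50 [0.24792446 0.25670614 0.26373165] 2109
  x0.52 [0.23517679 0.24584514 0.25519601] 2443
  x0.54 [0.22198942 0.23269764 0.24216276] 2123
  x0.56 [0.21795083 0.22613749 0.23213797] 901
  x0.58 [0.22273022 0.23090481 0.23860001] 1651
  x0.60 [0.20148852 0.22593162 0.24450446] 3533
  x0.62 [0.23621799 0.24455273 0.25225817] 1643
  x0.64 [0.24319665 0.25149899 0.25915529] 1648
  x0.66 [0.24972129 0.25812912 0.26592334] 1650
  x0.68 [0.25577101 0.26102136 0.27029   ] 617
[[-3, 0, -4, 0, np.float64(-0.044), 0], [-3, 0, -2, 0, np.float64(-0.043), 0], [-4, 0, -1, 0, np.float64(-0.044), 0], [-3, 0, -1, 0, np.float64(-0.043), 0], [-4, 0, 0, 0, np.float64(-0.043), 0], [-4, 0, 0, 0, np.float64(-0.044), 0], [-4, 0, 1, 0, np.float64(-0.043), 0], [-5, 0, 1, 0, np.float64(-0.044), 0]]
[[-4, 0, 2, 0, np.float64(-0.043), 0], [-4, 0, 3, 0, np.float64(-0.043), 0], [-4, 0, 3, 0, np.float64(-0.044), 0], [-4, 0, 4, 0, np.float64(-0.043), 0], [-3, 0, 4, 0, np.float64(-0.044), 0], [-4, 0, 4, 0, np.float64(-0.043), 0], [-3, 0, 6, 0, np.float64(-0.044), 0], [-2, 0, 5, 0, np.float64(-0.043), 0]]
[[-3, 0, 6, 0, np.float64(-0.043), 0], [-2, 0, 7, 0, np.float64(-0.044), 0], [-1, 0, 6, 0, np.float64(-0.043), 0], [-1, 0, 8, 0, np.float64(-0.044), 0], [-1, 0, 7, 0, np.float64(-0.043), 0], [0, 0, 8, 0, np.float64(-0.043), 0], [0, 0, 7, 0, np.float64(-0.044), 0], [1, 0, 8, 0, np.float64(-0.043), 0]]
end [0.48356816 0.18521207 0.17608749] 1.3736674550306471
```

The door follows: panel two is at 0.33 rad and the tool at 0.334. Continuing.

>>> play_rows:
  motion:
    - [[-3, 0, -4, 0, -0.044, 0], [-3, 0, -2, 0, -0.043, 0], [-4, 0, -1, 0, -0.044, 0], [-3, 0, -1, 0, -0.043, 0], [-4, 0, 0, 0, -0.043, 0], [-4, 0, 0, 0, -0.044, 0], [-4, 0, 1, 0, -0.043, 0], [-5, 0, 1, 0, -0.044, 0]]

```text
clock: 21.02
eef_pos: [0.5819, 0.1725, 0.1761]
eef_rot: [[0.777, -0.001, -0.63], [0.63, 0.005, 0.777], [0.002, -1.0, 0.005]]
wrist_force: [-0.8, 11.7, -0.7]
finger_gap: 0.0119
```

>>> play_rows:
  motion:
    - [[-4, 0, 2, 0, -0.043, 0], [-4, 0, 3, 0, -0.043, 0], [-4, 0, 3, 0, -0.044, 0], [-4, 0, 4, 0, -0.043, 0], [-3, 0, 4, 0, -0.044, 0], [-4, 0, 4, 0, -0.043, 0], [-3, 0, 6, 0, -0.044, 0], [-2, 0, 5, 0, -0.043, 0]]

```text
clock: 22.02
eef_pos: [0.54, 0.1707, 0.1761]
eef_rot: [[0.517, -0.0, -0.856], [0.856, 0.002, 0.517], [0.001, -1.0, 0.001]]
wrist_force: [1.9, 4.4, -1.2]
finger_gap: 0.0115
```

```bash
python3 -c "
from h import *
st(); a=phi*0+.458+16*.0434; print(hand(a))
plan([(*hand(a),.176,phi+a,1) for a in np.linspace(a,1.52,9)[1:]])"
```

```text
t 22.025 p [0.54   0.1707 0.1761] yaw 1.028 tilt [-0.     0.002 -1.   ] F [ 1.9  4.4 -1.2] gap 0.0115 q [ 0.21 -0.03  1.88  0.    1.3  -0.82]
[0.53931292 0.16972242]
[[-4, 0, 7, 0, np.float64(-0.045), 0], [-2, 0, 6, 0, np.float64(-0.046), 0], [-1, 0, 8, 0, np.float64(-0.046), 0], [-1, 0, 7, 0, np.float64(-0.046), 0], [-1, 0, 8, 0, np.float64(-0.046), 0], [0, 0, 8, 0, np.float64(-0.045), 0], [1, 0, 9, 0, np.float64(-0.046), 0], [1, 0, 8, 0, np.float64(-0.046), 0]]
end [0.47983947 0.18685899 0.17612432] 1.393633805521602
```

>>> play_rows:
  motion:
    - [[-4, 0, 7, 0, -0.045, 0], [-2, 0, 6, 0, -0.046, 0], [-1, 0, 8, 0, -0.046, 0], [-1, 0, 7, 0, -0.046, 0], [-1, 0, 8, 0, -0.046, 0], [0, 0, 8, 0, -0.045, 0], [1, 0, 8, 0, -0.045, 0]]

```text
clock: 22.9
eef_pos: [0.4887, 0.184, 0.1761]
eef_rot: [[0.222, 0.001, -0.975], [0.975, 0.002, 0.222], [0.002, -1.0, -0.0]]
wrist_force: [2.9, 4.7, -2.4]
finger_gap: 0.0117
```

>>> play_rows:
  motion:
    - [[1, 0, 5, 0, -0.03, 0], [0, 0, 3, 0, 0, 0], [0, 0, 0, 0, 0, 0], [0, 0, 0, 0, 0, 0]]

```text
clock: 23.4
eef_pos: [0.482, 0.1865, 0.1761]
eef_rot: [[0.194, 0.003, -0.981], [0.981, 0.002, 0.194], [0.003, -1.0, -0.002]]
wrist_force: [5.8, 6.6, -3.7]
finger_gap: 0.0116
```

```bash
cat > door.py <<'E'
from fit import *
st(); print(hand(1.5))
import sys
for n in sys.argv[1:]:
  im,d,p=cap(n,n+'_door.png')
  for s in nets.silhouettes(n,'bifold')[:1]:
    P=pts(d,p,s['pixels']); T=P[(P[:,2]>.224)&(P[:,2]<.2285)]; print(n,s['p'],len(T))
    for y in np.arange(.16,.32,.02):
        m=abs(T[:,1]-y)<.006
        if m.sum()>5: print('  y%.2f x'%y,np.percentile(T[m,0],[3,50,97]),m.sum())
  u=[np.cos(phi-1.5),np.sin(phi-1.5)]; print('a=1.5 p1 inner line dx/dy',u[0]/u[1])
E
python3 door.py wrist
```

```text
t 23.4 p [0.482  0.1865 0.1761] yaw 1.376 tilt [ 0.003  0.002 -1.   ] F [ 5.8  6.6 -3.7] gap 0.0116 q [ 0.26 -0.15  1.99  0.    1.3  -1.11]
[0.4834 0.1857]
wrist 0.68 33040
  y0.16 x [0.4096 0.4277 0.4366] 593
  y0.18 x [0.4091 0.4252 0.4633] 3275
  y0.20 x [0.4102 0.4287 0.4592] 3332
  y0.22 x [0.4112 0.4244 0.4472] 3182
  y0.24 x [0.4124 0.4254 0.4514] 3191
  y0.26 x [0.4135 0.4266 0.4557] 3256
  y0.28 x [0.4146 0.4276 0.4597] 3225
a=1.5 p1 inner line dx/dy 0.05525981837498317
```

Panel one's edge slope is 0.055, which matches a = 1.5. Nudging once against the stop before letting go.

>>> play_rows:
  motion:
    - [[0, 0, 2, 0, 0, 0], [0, 0, 2, 0, 0, 0], [0, 0, 0, 0, 0, 0]]

```text
clock: 23.88
eef_pos: [0.4817, 0.1865, 0.1763]
eef_rot: [[0.195, 0.012, -0.981], [0.981, 0.001, 0.195], [0.004, -1.0, -0.012]]
wrist_force: [20.2, 5.3, -12.2]
finger_gap: 0.0116
```

>>> play_rows:
  motion:
    - [[0, 0, -2, 0, 0, 0], [0, 0, 0, 0, 0, 0], [0, 0, 0, 0, 0, 0], [0, 0, 0, 0, 0, 0], [0, 0, 0, 0, 0, 0], [0, 0, 0, 0, 0, 0]]
  hand: 0.35

```text
clock: 24.62
eef_pos: [0.4791, 0.1859, 0.1762]
eef_rot: [[0.194, -0.0, -0.981], [0.981, -0.0, 0.194], [-0.0, -1.0, 0.0]]
wrist_force: [0.0, -0.8, 0.2]
finger_gap: 0.0607
```

>>> play_rows:
  motion:
    - [[0, -10, 0, 0, 0, 0], [0, -20, 0, 0, 0, 0], [0, -30, 0, 0, 0, 0], [0, -40, 0, 0, 0, 0], [0, -40, 0, 0, 0, 0], [0, -30, 0, 0, 0, 0], [0, 0, 0, 0, 0, 0], [0, 0, 0, 0, 0, 0]]

```text
clock: 25.62
eef_pos: [0.479, 0.1858, 0.3459]
eef_rot: [[0.194, -0.0, -0.981], [0.981, -0.0, 0.194], [-0.0, -1.0, 0.0]]
wrist_force: [-0.6, 0.3, -1.0]
finger_gap: 0.0615
```

```bash
python3 door.py wrist side; python3 - <<'E'
from fit import *
im,d,p=cap('scene','final.png')
for q in ['vase','brush_pot','bowl','spray','jar','sponge','beaker']:
    for s in nets.silhouettes('scene',q)[:1]:
        P=pts(d,p,s['pixels']); print(q,round(s['p'],2),np.percentile(P,[2,50,98],axis=0).tolist() if q=='vase' else np.median(P,0))
E
```

```text
t 25.625 p [0.479  0.1858 0.3459] yaw 1.376 tilt [-0. -0. -1.] F [-0.6  0.3 -1. ] gap 0.0615 q [ 0.27 -0.23  1.77 -0.    1.6  -1.11]
[0.4834 0.1857]
wrist 0.82 7392
  y0.16 x [0.41   0.4262 0.4354] 128
  y0.18 x [0.4087 0.428  0.4824] 692
  y0.20 x [0.4098 0.4305 0.4602] 634
  y0.22 x [0.4108 0.4245 0.4475] 587
  y0.24 x [0.4119 0.4257 0.4514] 583
  y0.26 x [0.4131 0.4268 0.4556] 592
  y0.28 x [0.4141 0.4277 0.459 ] 588
  y0.30 x [0.4152 0.4284 0.4631] 584
a=1.5 p1 inner line dx/dy 0.05525981837498317
side 0.83 72
  y0.16 x [0.4134 0.4263 0.4362] 7
  y0.18 x [0.4102 0.428  0.4688] 7
  y0.20 x [0.4112 0.4288 0.4386] 6
  y0.24 x [0.4134 0.4248 0.4481] 6
  y0.26 x [0.4145 0.4363 0.4523] 6
a=1.5 p1 inner line dx/dy 0.05525981837498317
vase 0.87 [[0.5648649798590538, -0.26880318043196577, 0.02524383730986193], [0.5979342687844831, -0.2448633339649609, 0.08817214610225321], [0.6091111046302286, -0.21921846313018395, 0.11548712915091275]]
brush_pot 0.88 [ 0.7628 -0.0957  0.0748]
bowl 0.92 [0.6669 0.0317 0.0209]
spray 0.75 [ 0.5001 -0.42    0.1108]
jar 0.56 [ 0.6278 -0.4243  0.0787]
sponge 0.85 [ 0.4323 -0.0503  0.0331]
beaker 0.76 [ 0.3652 -0.2686  0.0755]
```

View pics/final.png

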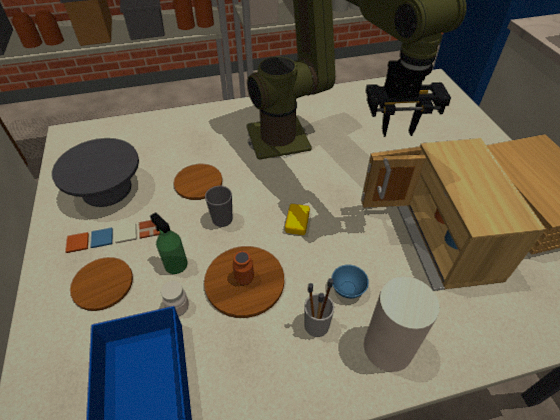

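The final picture shows the vase upright on the bat at (242,267), the door folded flat together and square to the front at (393,180), and the gripper clear above it. The bystanders have not moved.

```bash
python3 -c "
from station import job_done
print(job_done())"
```

```text
the job is handed in; nothing more can be done
None
```

The vase now stands upright on the big bat and the bifold door is folded fully open. I handed the job in at about 26 s of the 61 s allowed; no verdict is reported.

- **Vase:** I lowered it slowly until it touched the bat (about 8 N at the wrist), then let go. The last measurement put its axis at (0.581, -0.243), about 3 mm from the bat's centre, with its top near z = 0.113.
- **Door:** I gripped the handle and pulled it round to the stop, where the wrist force rose to about 24 N. After release, panel one's slope of 0.054 matched the 0.055 expected at 1.5 rad.
- **Other things:** All six bystanders were within about 4 mm of where they started, which is within measuring noise. The gripper ended clear of the scene at z = 0.346.
- **Disagreements:** My first fold position, from the scene camera, was about 8 mm off. A closer look with the wrist camera corrected it before I gripped the handle. None of the final checks failed, though the side camera had too few points to add much on the door.

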